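# Glue a new cork sole on a sanding block in the pinned leaf press

## Robot

A 6-joint arm with a two-finger parallel gripper is mounted at the origin on a cart in front of the work surface, level with it; the furniture and walls round the work are solid. World frame = base frame: x ahead of the robot, y to its left, z up, the work surface at z = 0. Lengths are in m, angles in rad, forces in N, time in s.
With the tool pointing down it reaches from about 0.35 to 0.975 m from the base axis. Payload 4.9 kg.
Tool frame: the origin (TCP) lies on the centre line of the jaws, within the pads' length; the fingertips stand manip.tip_reach ahead of it and the grasp point (between the pads) is the TCP (manip.tip_reach is the distance from the TCP to the fingertips, in m); z points along the fingers, y is the line along which they close (so a half turn about z gives the same grasp; the last joint's range is limited). The gripper opens to 85 mm and grips with 20 to 120 N. Pads are 22 mm wide; open, the fingers measure 114 mm over their backs; the gripper's body (76 mm by 85 mm) begins 54 mm behind the grasp point. The pads swing forward as they close: fully open they stand 13 mm farther back than shut.
Start: joints at [0.987, 0.053, 1.613, -0, 1.476, -0.119], TCP at [0.28, 0.559, 0.25] pointing down, gripper open.
Joint ranges: [-3.01, 3.01], [-1.01, 2.22], [0.06, 2.58], [-1.02, 4.17], [0.09, 2.62], [-3.14, 3.14]. Speed limits (rad/s): [2.57, 2.57, 3.14, 3.14, 3.14, 3.14].

## Interface

Orientations are given as a unit quaternion [w, x, y, z].
In Python, from plant import manip gives the robot as it stands. The module is installed in compiled form; this text tells all that it offers.
- The arm moves only by the tool move_arm, never from a script. Its argument "rows" is a list of rows, each a list of 7 numbers: the shift along the tool's x, y, z in cm, then the turn, a rotation vector about the tool's x, y, z in degrees, then the opening, from -1 (shut) to 1 (fully open). In form: [[tx, ty, tz, ax, ay, az, jaw], ...]. A call has 1 to 20 rows; each row shifts and turns the commanded pose from where the row before left it, along the tool's axes as they then stand; what a row does not reach is not made up. A row lasts 1/12 s, in which the tool goes at most 41.7 mm and 7.16 degrees, less where a joint would pass 70% of its speed; a pose out of reach is approached as far as the arm can. A call is refused whole if a number of a shift passes 4.17 or a number of a turn 7.16, either way. A call with a gripper value outside its range is refused whole. The fingers move at their own pace and stop on an object; the grip force is fixed at half the most. Time passes only in rows, so rows that do not move let the fingers close. It gives the time, the measured TCP pose, the force, the opening and the grip force at its end, in the units of the state.
- manip.state(): the state, without advancing time (a new reading comes with each control period).
- manip.grab_frame(name): name is "side" or "top"; returns a dict with "img" (384x512x3 uint8, blue, green, red), "mtx" (3x3 intrinsics, pixels), "R" (3x3) and "t" (3): a world point X has camera coordinates R X + t. Camera axes: x right, y down, z forward; pixel columns grow to the right and rows downward; lengths in m; the calibration is good to about 2 mm. A picture is of the moment at which its call begins. There is no depth.
- manip.job_done(): hands the job in; it is judged then, once.
The state is a dict: "time": time; "joint_pos": joint angles; "joint_vel": joint speeds; "joint_efforts": joint torques, N m; "tool_pos": TCP position; "tool_rot": TCP orientation; "contact_force": force on the tool from outside, world axes, zero at the start; "ft_torque": the same for the moment, N m; "gripper_width": opening from 0.0 (shut) to 1.0 (fully open); "grasp_force": force on a finger pad.
Only numpy, scipy, OpenCV 4.12 (cv2) and the standard library are available. Lean on these libraries where they do the work, as an engineer would, in place of code of your own. Each camera call takes 0.05 s, during which the arm holds its last target. There are 200 camera calls.

## Task

Lay the sanding block from the near part of the table flat on the new cork sole in the nest of the gluing press, swing the aluminium leaf down onto it, then take the red-knobbed pin from the wooden tool block and push it down through the leaf's hole into the post, so that the leaf cannot skew. Press on until the leaf is fully shut against its sprung pad, and finish like that, still gripping the red knob and pressing down, because the leaf springs up if you let go; leave the other things on the table where they are.

Things in the scene. Friction and masses are not known exactly. Their poses are not given: they have to be found in the camera images.
- press: Gluing press fixed to the table: plywood base 190 mm (x) by 125 mm (y), 18 mm thick. Origin on the table under the centre of the nest; its z is up, its -x end is the front (towards the robot) with the pin post, its +x end the hinge. The sides (+y and -y) are open, so that fingers can go down along both long faces of the block.
- nest (a point): Centre of the upper face of the tan cork sole (77 x 47 mm, long side along the press's x), glue side up, 22 mm above the table. Wooden fences 10 mm higher than the cork leave the block 2 to 4 mm of play: one at the middle of each end; on each long side two, 16 mm long, 27 mm either way from the middle. The middle 38 mm of each long side are free for fingers.
- leaf (a joint): Hinge of the aluminium leaf (upper half). 0 = shut, level; 1.57 = upright; stop 2.0, leaning away from the robot. Starts at 1.7 to 1.85. Stays where left above about 1.25; below that it falls shut by itself, slowed by the stiff hinge, until the pad meets the block at about 0.06 (tongue 8 mm up). 4 to 7 N down at the tongue shuts it to a hard stop; it springs up when let go.
- hinge_mid (a point): Middle of the leaf's hinge axis, on the press 75 mm behind its origin (press +x), 68 mm above the table; the axis runs along the press's y. It does not move.
- leaf_edge (a point): Middle of the free edge of the leaf on its outer face (upper when shut, far face when open), 158 mm from the hinge axis. The leaf is 12 mm thick, 62 to 74 mm above the table when shut, 90 mm wide, with a 44 mm wide tongue over the last 36 mm. The point's frame is the leaf's: x from free edge to hinge, z out of the outer face.
- leaf_hole (a point): Centre of the 13 mm hole through the leaf's tongue, on the outer (upper) face, 140 mm from the hinge axis, ringed in brass. Frame as leaf_edge.
- post_hole (a point): Mouth of the matching 13 mm hole in the top of the wooden front post, 62 mm above the table, 65 mm in front of the press's origin; goes straight down 44 mm. Its z is up. Shut, the leaf's hole lies exactly over it.
- pad: Sprung pressing pad under the leaf, plywood with a black rubber face, 62 by 36 mm; origin at the centre of its face. It bears on the block's top and gives up to 8 mm (stiffness 6 N per mm, about 3.5 mm or 20 N when the leaf is home). Two steel studs guide it through the leaf.
- sanding_block: Sanding block of paint-specked light wood, 45 mm (its x) by 75 mm (its y) by 30 mm high, about 70 g, lying flat on the near part of the table, left or right of the press (a similar one far back by the paint box stays there). Origin at the centre of its underside.
- pin: Register pin, upright: steel shank 10 mm thick and 45 mm long below a steel collar 20 mm wide and 5 mm high; above the collar a thin neck and a round red knob, 26 mm wide, from 15 to 41 mm above the collar's underside. About 80 g. Origin on its axis at the collar's underside, z up towards the knob. It starts standing in the tool block with the collar on the wood.
- pin_tip (a point): The pin's tapered lower tip, 45 mm below the body's origin.
- tool_block: Light wooden tool block fixed to the table, 50 mm high, 46 mm wide (y), reaching from 23 mm before (-x) to 84 mm behind (+x) its origin. The pin stands in its hole at the origin (13 mm wide, through); a dark-handled awl stands 62 mm from it along +x, up to 107 mm above the table. Origin on the table under the pin's axis.
- jam_jar: Bystander: glass jam jar, 79 mm wide, 82 mm tall; origin at the centre of its underside. Leave it alone.
- mug: Bystander: white mug, 97 mm tall; origin at the centre of its underside. Leave it alone.
- masking_tape: Bystander: roll of masking tape lying flat, 100 mm across, 25 mm high; origin at the centre of its underside. Leave it alone.
- medium_bottle_0: Bystander: amber bottle with a black cap, 58 mm wide, 139 mm tall; origin at the centre of its underside. Leave it alone.
- dipper_1: Bystander: small brass-coloured open pot, 44 mm wide, 25 mm high; origin at the centre of its underside. Leave it alone.
There are look-alikes about, which are no part of the job. Of the things that look like the sanding_block, the smallest one is meant.

How it is judged:
By the outcome, as a careful person would: the job done as asked, in the order asked, and still so for the second after the job is handed in, while the arm keeps its last pose, push and grip.
It also fails if it takes over 72 s, if anything falls off the work surface, if the arm or the gripper's body presses on something with over 40 N, if the wrist force passes 120 N, or if a joint passes its speed limit or range.

## Working session

There is one attempt and no reset: what is moved stays moved. The work goes in short steps, Python scripts to look and compute and a tool call to move; the robot and the scene stay as the last step left them, time stands still between calls to the robot, and variables do not carry over. Pictures are saved under pics/ and viewed, at most 10 in all, crops included, and the job is handed in when it is done.

Besides the shell and the picture viewer there is one more tool, called after ">>>" by a JSON object that holds its "name" and its "arguments", one argument or row to a line. move_arm: Moves the arm, as the interface text tells. Its arguments: {"type":"object","properties":{"rows":{"type":"array","items":{"type":"array","items":{"type":"number"}}}},"required":["rows"]}

```bash
mkdir -p pics; cat > h.py <<'E'
import numpy as np, cv2
from plant import manip
def ray(f,u,v):
    d=f["R"].T@np.linalg.inv(f["mtx"])@np.array([u,v,1.]); c=-f["R"].T@f["t"]; return c,d
def onz(f,u,v,z):
    c,d=ray(f,u,v); return c+d*(z-c[2])/d[2]
def proj(f,X):
    p=f["mtx"]@(f["R"]@np.array(X,float)+f["t"]); return p[:2]/p[2]
def tri(f1,p1,f2,p2):
    c1,d1=ray(f1,*p1);c2,d2=ray(f2,*p2)
    s=np.linalg.lstsq(np.c_[d1,-d2],c2-c1,rcond=None)[0]
    a=c1+d1*s[0];b=c2+d2*s[1]; return (a+b)/2,np.linalg.norm(a-b)
def grab(n,tag):
    import pickle
    f=manip.grab_frame(n); pickle.dump(dict(f),open(f'pics/{tag}.pkl','wb')); return f
def load(tag):
    import pickle; return pickle.load(open(f'pics/{tag}.pkl','rb'))
def crop(f,x0,y0,x1,y1,k,fn): cv2.imwrite('pics/'+fn,cv2.resize(f["img"][y0:y1,x0:x1],None,fx=k,fy=k,interpolation=cv2.INTER_CUBIC))
E
python3 - <<'E'
from h import *
np.set_printoptions(precision=4,suppress=True)
for n in("top","side"):
    f=grab(n,n+'0'); crop(f,0,0,512,384,1.5625,n+'0.png'); print(n,-f["R"].T@f["t"],f["R"][2])
print(manip.tip_reach, manip.state())
E
```

```text
top [0.4863 0.171  1.3622] [ 0.1124  0.0005 -0.9937]
side [-0.0819 -1.0221  0.7374] [ 0.4665  0.7743 -0.4275]
0.019 {'time': 0.1, 'joint_pos': array([ 0.987 ,  0.0533,  1.6142,  0.    ,  1.476 , -0.119 ]), 'joint_vel': array([-0.0003, -0.0014, -0.0034, -0.001 , -0.0019,  0.0001]), 'joint_efforts': array([ -0.    , -39.4905, -37.1364,  -0.0001,   0.0039,   0.    ]), 'tool_pos': array([0.2798, 0.5583, 0.2492]), 'tool_rot': array([-0.0003,  0.2303,  0.9731, -0.0009]), 'contact_force': array([0.1254, 0.0907, 0.303 ]), 'ft_torque': array([ 0.0207, -0.028 , -0.0198]), 'grasp_force': 0.0, 'gripper_width': 0.9978816713455629}
```

View pics/top0.png

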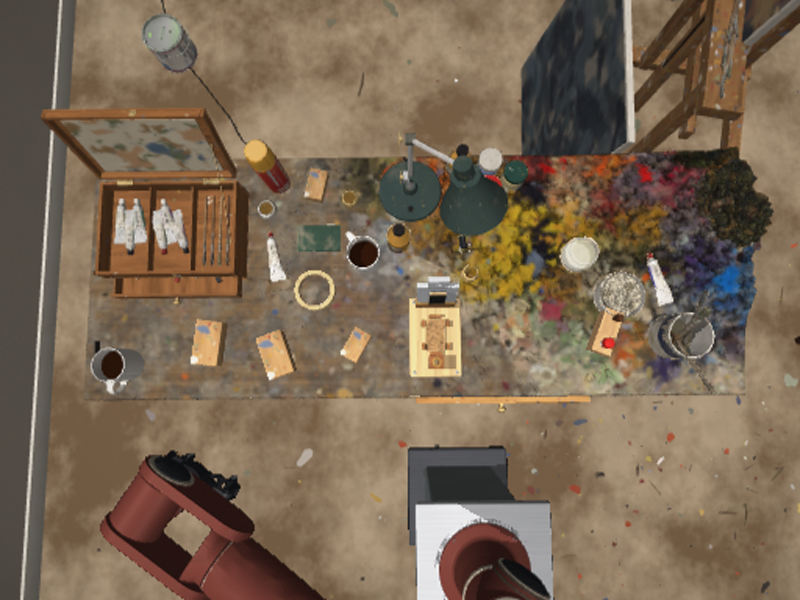

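View pics/side0.png

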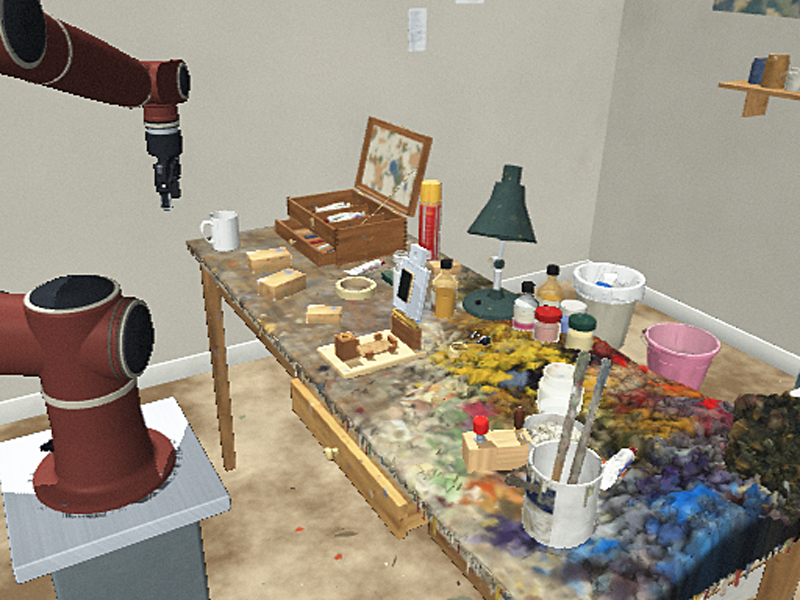

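The sanding-block look-alikes in the top view (800-px scale) are at (207,342), (276,354) and (355,344), plus one far back at (316,185). The smallest is (355,344), left of the press. The press is at (436,335) with its leaf upright at (437,290), and the red pin is at (608,343). Next I'll confirm in an enlarged crop.

```bash
python3 - <<'E'
from h import *
f=load('top0'); crop(f,205,170,305,245,8,'c1.png')
g=load('side0')
a=cv2.resize(f["img"][190:235,370:420],(400,360),interpolation=cv2.INTER_CUBIC)   # x8
b=cv2.resize(g["img"][260:305,290:340],(400,360),interpolation=cv2.INTER_CUBIC)   # x8
c=cv2.resize(g["img"][150:240,190:290],(400,240)[:0] or (267,240),interpolation=cv2.INTER_CUBIC)
im=np.zeros((600,800,3),np.uint8); im[:360,:400]=a; im[:360,400:]=b; im[360:,:267]=c
cv2.imwrite('pics/c2.png',im)
E
```

```text
(no output)
```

View pics/c1.png

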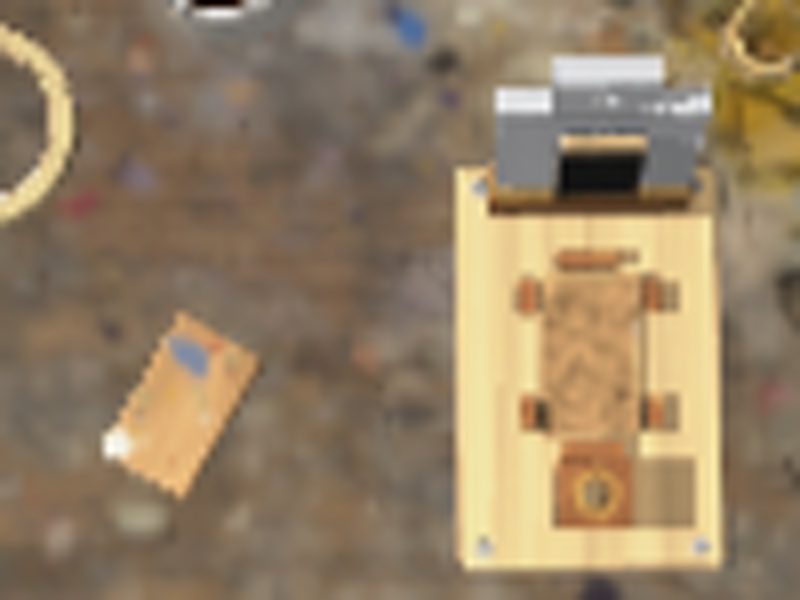

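View pics/c2.png

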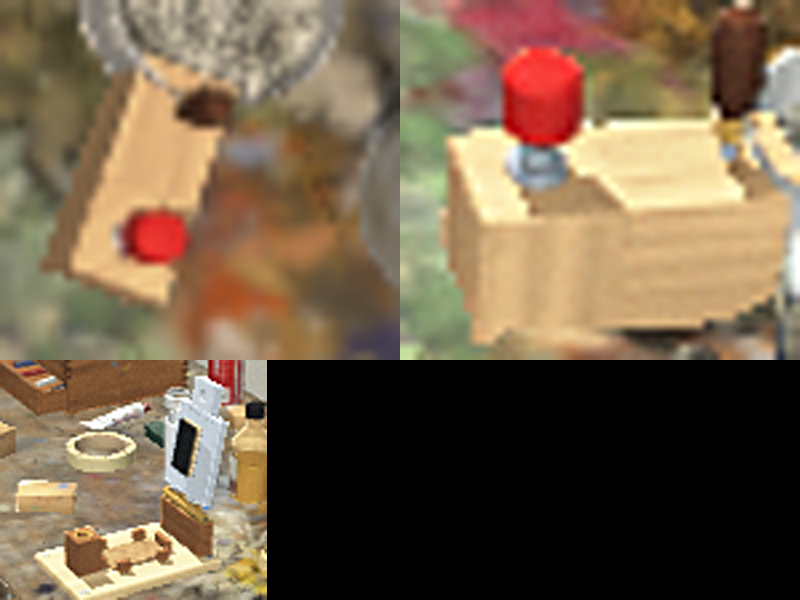

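Crop c1 confirms the target block: top-face corners (182,312), (258,357), (183,498), (108,455). It also shows the press base, the cork and the brass-ringed post hole at (597,492). Crop c2 shows the red knob at (160,237) in the top view and (143,97) in the side view.

```bash
python3 - <<'E'
from h import *
np.set_printoptions(precision=4,suppress=True)
f=load('top0');g=load('side0')
T=lambda p,x0=205,y0=170:(x0+(p[0]+.5)/8-.5,y0+(p[1]+.5)/8-.5)
B=np.array([onz(f,*T(p),.03) for p in[(182,312),(258,357),(183,498),(108,455)]])
print("block",B.mean(0),np.linalg.norm(B-np.roll(B,-1,0),axis=1), np.degrees(np.arctan2(*(B[0]+B[1]-B[2]-B[3])[[1,0]])))
P=np.array([onz(f,*T(p),.018) for p in[(457,168),(713,170),(720,568),(462,570)]]);print("base",P,P.mean(0))
C=np.array([onz(f,*T(p),.022) for p in[(545,275),(638,275),(638,437),(545,437)]]);print("cork",C.mean(0))
print("post",onz(f,*T((597,492)),.062))
print("leaf edge top px @.22",onz(f,*T((608,70)),.22))
k1=T((160,237),370,190); k2=T((143,97),290,260)
print("knob",tri(f,k1,g,k2),onz(f,*k1,.08),onz(g,*k2,.078))
tb=np.array([onz(f,*T(p,370,190),.05) for p in[(140,55),(235,95),(165,305),(72,275)]]);print("tb",tb)
E
```

```text
block [0.527  0.2961 0.03  ] [0.0415 0.074  0.0404 0.0748] -27.793958599189388
base [[0.6388 0.167  0.018 ]
 [0.6367 0.0453 0.018 ]
 [0.4492 0.0456 0.018 ]
 [0.4494 0.1664 0.018 ]] [0.5435 0.1061 0.018 ]
cork [0.5488 0.1045 0.022 ]
post [0.4851 0.1049 0.062 ]
leaf edge top px @.22 [0.6553 0.106  0.22  ]
knob (array([ 0.5231, -0.2908,  0.0802]), np.float64(0.0022100056095221213)) [ 0.524  -0.2915  0.08  ] [ 0.524 -0.288  0.078]
tb [[ 0.609  -0.2972  0.05  ]
 [ 0.5901 -0.3402  0.05  ]
 [ 0.4938 -0.303   0.05  ]
 [ 0.5079 -0.261   0.05  ]]
```

>>> {"name": "move_arm", "arguments": {
  "rows": [
    [-2.25, -0.82, 0.66, 0, 0, 0.6, 1],
    [-2.25, -0.82, 0.66, 0, 0, 0.6, 1],
    [-2.25, -0.82, 0.66, 0, 0, 0, 1],
    [-2.25, -0.82, 0.66, 0, 0, 0, 1],
    [-2.25, -0.82, 0.66, 0, 0, 0, 1],
    [-2.25, -0.82, 0.66, 0, 0, 0, 1],
    [-2.25, -0.82, 0.66, 0, 0, 0, 1],
    [-2.25, -0.82, 0.66, 0, 0, 0, 1],
    [-2.25, -0.82, 0.66, 0, 0, 0, 1],
    [-2.25, -0.82, 0.66, 0, 0, 0, 1],
    [-2.25, -0.82, 0.66, 0, 0, 0, 1],
    [-2.25, -0.82, 0.66, 0, 0, 0, 1],
    [-2.25, -0.82, 0.66, 0, 0, 0, 1],
    [-2.25, -0.82, 0.66, 0, 0, 0, 1],
    [-2.25, -0.82, 0.66, 0, 0, 0, 1],
    [0, 0, 0, 0, 0, 0, 1],
    [0, 0, 0, 0, 0, 0, 1],
    [0, 0, 0, 0, 0, 0, 1]
  ]
}}

```text
time: 1.6
tool_pos: [0.5213, 0.293, 0.151]
tool_rot: [-0.0, 0.241, 0.971, -0.0]
contact_force: [-0.2, -0.8, -0.8]
gripper_width: 1.0
grasp_force: 0.0
```

```bash
cat >> h.py <<'E'
from scipy.spatial.transform import Rotation as Rn
def go(target,yaw,pos=None,rot=None):
    """tool-frame shift (cm) and rotvec (deg) to target with tool down, tool x at yaw (deg)"""
    np.set_printoptions(precision=3,suppress=True)
    s=manip.state(); p=s["tool_pos"] if pos is None else np.array(pos)
    R=Rn.from_quat(np.roll(s["tool_rot"],-1)); c,n=np.cos(np.radians(yaw)),np.sin(np.radians(yaw))
    G=Rn.from_matrix(np.array([[c,n,0],[n,-c,0],[0,0,-1]]))
    print("pos",p,"yawx",np.degrees(np.arctan2(*R.as_matrix()[[1,0],0])),"F",s["contact_force"],"w",s["gripper_width"],"gf",s["grasp_force"],"t",s["time"],"j",s["joint_pos"])
    print("shift",R.inv().apply(np.array(target)-p)*100,"turn",(R.inv()*G).as_rotvec(degrees=True))
E
python3 -c "
from h import *
go([.527,.296,.027],152.2)"
```

```text
pos [0.521 0.293 0.151] yawx 152.15745445161284 F [-0.197 -0.822 -0.827] w 0.9997652119134616 gf 0.0 t 1.6 j [ 0.387  0.07   1.765  0.     1.307 -0.698]
shift [-0.37   0.535 12.399] turn [-0.02  -0.046 -0.043]
```

>>> {"name": "move_arm", "arguments": {
  "rows": [
    [-0.37, 0.53, 2.0, 0, 0, 0, 1],
    [0, 0, 2.6, 0, 0, 0, 1],
    [0, 0, 2.6, 0, 0, 0, 1],
    [0, 0, 2.2, 0, 0, 0, 1],
    [0, 0, 1.6, 0, 0, 0, 1],
    [0, 0, 1.0, 0, 0, 0, 1],
    [0, 0, 0.4, 0, 0, 0, 1],
    [0, 0, 0, 0, 0, 0, 0.5],
    [0, 0, 0, 0, 0, 0, 0.2],
    [0, 0, 0, 0, 0, 0, -1],
    [0, 0, 0, 0, 0, 0, -1],
    [0, 0, 0, 0, 0, 0, -1],
    [0, 0, 0, 0, 0, 0, -1],
    [0, 0, 0, 0, 0, 0, -1],
    [0, 0, 0, 0, 0, 0, -1],
    [0, 0, 0, 0, 0, 0, -1]
  ]
}}

```text
time: 2.93
tool_pos: [0.5291, 0.2965, 0.0295]
tool_rot: [0.001, 0.241, 0.971, 0.001]
contact_force: [-0.0, -0.2, 7.1]
gripper_width: 0.515
grasp_force: 62.6
```

```bash
python3 -c "
from h import *
go([.527,.296,.127],152.2)"
```

```text
pos [0.529 0.296 0.03 ] yawx 152.16145648093317 F [-0.02  -0.192  7.057] w 0.5149589348205194 gf 62.59432911872864 t 2.9333 j [ 0.388  0.239  1.803  0.     1.096 -0.697]
shift [ 0.137 -0.11  -9.748] turn [ 0.175  0.131 -0.038]
```

>>> {"name": "move_arm", "arguments": {
  "rows": [
    [0, 0, -0.2, 0, 0, 0, 0.3],
    [0, 0, 0, 0, 0, 0, 0.6],
    [0, 0, 0, 0, 0, 0, 0.8],
    [0, 0, -0.4, 0, 0, 0, 0.8],
    [0, 0, -0.4, 0, 0, 0, 0.8],
    [0, 0, 0, 0, 0, 0, 0.8],
    [0, 0, 0, 0, 0, 0, 0.3],
    [0, 0, 0, 0, 0, 0, -1],
    [0, 0, 0, 0, 0, 0, -1],
    [0, 0, 0, 0, 0, 0, -1],
    [0, 0, 0, 0, 0, 0, -1],
    [0, 0, 0, 0, 0, 0, -1],
    [0, 0, 0, 0, 0, 0, -1]
  ]
}}

```text
time: 4.02
tool_pos: [0.5279, 0.296, 0.0378]
tool_rot: [0.0, 0.24, 0.971, 0.0]
contact_force: [0.5, -0.3, 4.6]
gripper_width: 0.507
grasp_force: 62.0
```

```bash
python3 -c "
from h import *
go([.549,.105,.15],180)"
```

```text
pos [0.528 0.296 0.038] yawx 152.16799075804062 F [ 0.54  -0.3    4.568] w 0.5068631875728772 gf 61.97756052017212 t 4.0167 j [ 0.388  0.226  1.802 -0.     1.112 -0.697]
shift [-10.788 -15.895 -11.227] turn [  0.032   0.048 -27.832]
```

>>> {"name": "move_arm", "arguments": {
  "rows": [
    [0, 0, -0.5, 0, 0, 0, -1],
    [0, 0, -1.5, 0, 0, 0, -1],
    [0, 0, -2, 0, 0, -4, -1],
    [0, 0, -2, 0, 0, -4, -1],
    [0, 0, -2, 0, 0, -4, -1],
    [0, 0, -1, 0, 0, -4, -1],
    [0, 0, 0, 0, 0, -4, -1],
    [0, 0, 0, 0, 0, -4, -1],
    [0, 0, 0, 0, 0, -3.8, -1],
    [0, 0, 0, 0, 0, 0, -1],
    [0, 0, 0, 0, 0, 0, -1],
    [0, 0, 0, 0, 0, 0, -1]
  ]
}}

```text
time: 5.02
tool_pos: [0.527, 0.2957, 0.1268]
tool_rot: [-0.001, 0.001, 1.0, -0.0]
contact_force: [-0.2, -0.3, -1.2]
gripper_width: 0.509
grasp_force: 61.6
```

```bash
python3 -c "
from h import *
go([.549,.105,.10],180)"
```

```text
pos [0.527 0.296 0.127] yawx 179.88993327831002 F [-0.183 -0.302 -1.226] w 0.5085034323643874 gf 61.59650802612305 t 5.0167 j [ 0.388  0.111  1.765  0.     1.267 -1.181]
shift [ -2.235 -19.06    2.683] turn [-0.023 -0.061 -0.11 ]
```

>>> {"name": "move_arm", "arguments": {
  "rows": [
    [-0.22, -1.0, 0, 0, 0, 0, -1],
    [-0.22, -2, 0, 0, 0, 0, -1],
    [-0.22, -2, 0, 0, 0, 0, -1],
    [-0.22, -2, 0, 0, 0, 0, -1],
    [-0.22, -2, 0, 0, 0, 0, -1],
    [-0.22, -2, 0, 0, 0, 0, -1],
    [-0.22, -2, 0, 0, 0, 0, -1],
    [-0.22, -2, 0.5, 0, 0, 0, -1],
    [-0.22, -2, 0.5, 0, 0, 0, -1],
    [-0.22, -1.4, 0.5, 0, 0, 0, -1],
    [0, -0.66, 0.5, 0, 0, 0, -1],
    [0, 0, 0.7, 0, 0, 0, -1],
    [0, 0, 0, 0, 0, 0, -1],
    [0, 0, 0, 0, 0, 0, -1],
    [0, 0, 0, 0, 0, 0, -1]
  ]
}}

```text
time: 6.27
tool_pos: [0.5493, 0.1059, 0.1003]
tool_rot: [-0.0, -0.0, 1.0, 0.0]
contact_force: [0.4, -0.0, -0.6]
gripper_width: 0.508
grasp_force: 61.6
```

```bash
python3 - <<'E'
from h import *
go([.549,.105,.0595],180)
f=grab('top','top1');g=grab('side','side1')
a=cv2.resize(f["img"][165:245,245:310],(0,0),fx=6,fy=6,interpolation=cv2.INTER_CUBIC)
b=cv2.resize(g["img"][155:255,190:280],(0,0),fx=4.5,fy=4.5,interpolation=cv2.INTER_CUBIC)
im=np.zeros((480,800,3),np.uint8); im[:480,:390]=a; im[:450,395:800]=b; cv2.imwrite('pics/p1.png',im)
E
```

```text
pos [0.549 0.106 0.1  ] yawx -179.97760178521466 F [ 0.398 -0.049 -0.576] w 0.5076957630200937 gf 61.55089616775513 t 6.2667 j [ 0.057  0.039  1.889  0.     1.213 -1.514]
shift [ 0.031 -0.094  4.084] turn [ 0.01  -0.002  0.022]
```

View pics/p1.png

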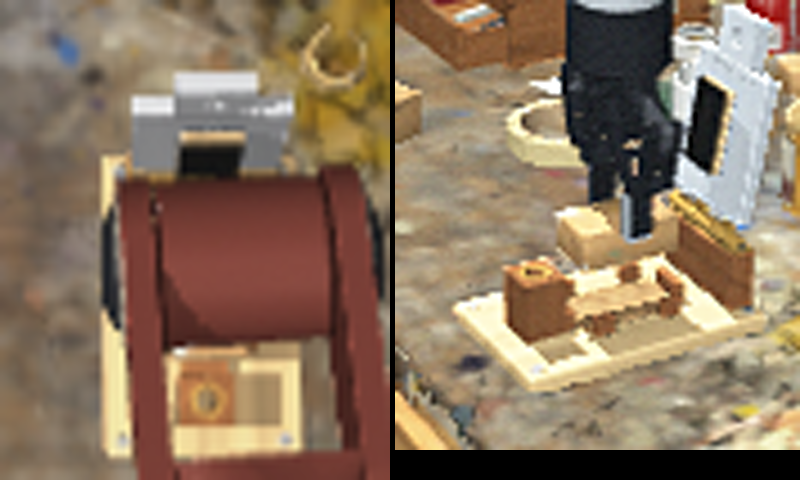

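The composite shows the block held level, with its front-lower corner near (582,268). The nest below it is empty and the leaf is upright. Overlaying the predicted outlines will let me check the fit.

```bash
python3 - <<'E'
from h import *
g=load('side1'); x0,y0,k=212,178,13
im=cv2.resize(g["img"][y0:y0+46,x0:x0+58],None,fx=k,fy=k,interpolation=cv2.INTER_CUBIC)
def P(X): u,v=proj(g,X); return (int((u-x0+.5)*k),int((v-y0+.5)*k))
def box(cx,cy,lx,ly,z,col):
    c=[P((cx+a*lx/2,cy+b*ly/2,z)) for a,b in((-1,-1),(1,-1),(1,1),(-1,1))]
    cv2.polylines(im,[np.array(c)],True,col,1); return c
box(.5493,.1059,.075,.045,.0925,(255,0,0)); box(.5493,.1059,.075,.045,.0625,(255,0,0))
box(.5495,.105,.077,.047,.022,(0,255,0))
cv2.circle(im,P((.4845,.105,.062)),3,(0,255,0),-1)
cv2.imwrite('pics/p2.png',im); print(im.shape)
E
```

```text
(598, 754, 3)
```

View pics/p2.png

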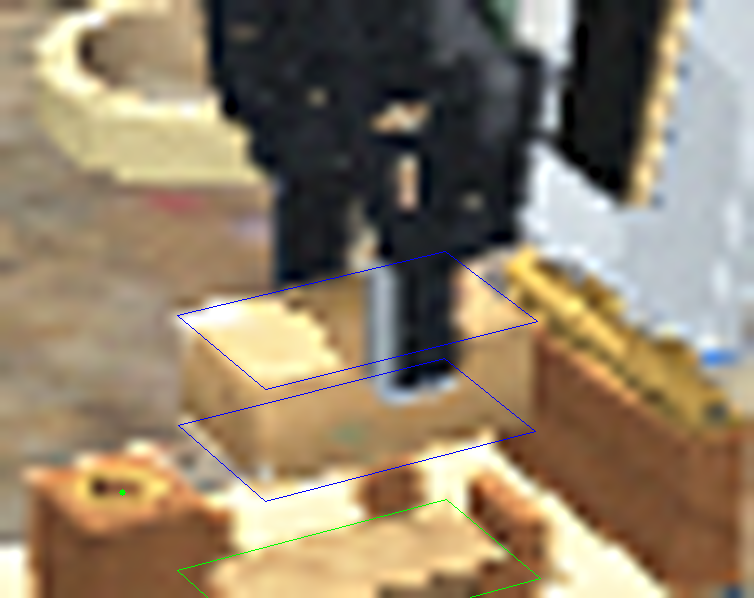

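The block matches its prediction within about 1 mm, so I'll lower it.

>>> {"name": "move_arm", "arguments": {
  "rows": [
    [0.03, -0.09, 0.5, 0, 0, 0, -1],
    [0, 0, 0.8, 0, 0, 0, -1],
    [0, 0, 0.8, 0, 0, 0, -1],
    [0, 0, 0.4, 0, 0, 0, -1],
    [0, 0, 0.3, 0, 0, 0, -1],
    [0, 0, 0.2, 0, 0, 0, -1],
    [0, 0, 0.2, 0, 0, 0, -1],
    [0, 0, 0.2, 0, 0, 0, -1],
    [0, 0, 0.2, 0, 0, 0, -1],
    [0, 0, 0, 0, 0, 0, -1]
  ]
}}

```text
time: 7.2
tool_pos: [0.5491, 0.1044, 0.0675]
tool_rot: [-0.001, 0.0, 1.0, -0.0]
contact_force: [-12.2, -0.3, 17.4]
gripper_width: 0.502
grasp_force: 63.8
```

```bash
python3 -c "
from h import *
go([.549,.105,.0595],180)"
```

```text
pos [0.549 0.104 0.067] yawx 179.9529140123945 F [-12.195  -0.276  17.385] w 0.5021431546341625 gf 63.80586504936218 t 7.2 j [ 0.055  0.084  1.904 -0.     1.155 -1.515]
shift [0.006 0.062 0.799] turn [-0.029 -0.136 -0.047]
```

>>> {"name": "move_arm", "arguments": {
  "rows": [
    [0, 0, -0.3, 0, 0, 0, -1],
    [0, 0, -0.2, 0, 0, 0, -1],
    [0.15, 0.04, 0, 0, 0, 0, -1],
    [0, 0, 0.2, 0, 0, 0, -1],
    [0, 0, 0.2, 0, 0, 0, -1],
    [0, 0, 0.2, 0, 0, 0, -1],
    [0, 0, 0, 0, 0, 0, -1]
  ]
}}

```text
time: 7.78
tool_pos: [0.5486, 0.1053, 0.065]
tool_rot: [0.001, 0.0, 1.0, 0.001]
contact_force: [1.5, 3.7, -2.0]
gripper_width: 0.506
grasp_force: 61.9
```

```bash
python3 -c "
from h import *
go([.5475,.105,.0595],180)"
```

```text
pos [0.549 0.105 0.065] yawx 179.96699230855398 F [ 1.489  3.732 -1.977] w 0.5055009092719086 gf 61.87104821205139 t 7.7833 j [ 0.056  0.085  1.909  0.001  1.146 -1.515]
shift [ 0.115 -0.035  0.553] turn [ 0.079  0.134 -0.033]
```

Free now and slipping in; I'll continue down.

>>> {"name": "move_arm", "arguments": {
  "rows": [
    [0, 0, 0.15, 0, 0, 0, -1],
    [0, 0, 0.15, 0, 0, 0, -1],
    [0, 0, 0.15, 0, 0, 0, -1],
    [0, 0, 0.1, 0, 0, 0, -1],
    [0, 0, 0, 0, 0, 0, -1],
    [0, 0, 0, 0, 0, 0, -1]
  ]
}}

```text
time: 8.28
tool_pos: [0.548, 0.1057, 0.0585]
tool_rot: [0.0, 0.0, 1.0, 0.001]
contact_force: [-1.1, 5.0, 8.5]
gripper_width: 0.503
grasp_force: 62.7
```

```bash
python3 -c "
from h import *
go([.5475,.105,.0595],180)"
```

```text
pos [0.548 0.106 0.059] yawx 179.9901744482311 F [-1.147  4.957  8.492] w 0.5029841194551913 gf 62.724609375 t 8.2833 j [ 0.056  0.094  1.911  0.002  1.136 -1.515]
shift [ 0.049 -0.068 -0.097] turn [ 0.107  0.024 -0.01 ]
```

Seated. I'll release, rise, and check clearance to the lamp behind the leaf.

>>> {"name": "move_arm", "arguments": {
  "rows": [
    [0, 0, 0, 0, 0, 0, 0.3],
    [0, 0, 0, 0, 0, 0, 0.7],
    [0, 0, 0, 0, 0, 0, 0.8],
    [0, 0, 0, 0, 0, 0, 0.8],
    [0, 0, -0.5, 0, 0, 0, 0.8],
    [0, 0, -1.5, 0, 0, 0, 0.8],
    [0, 0, -3, 0, 0, 0, 0.8],
    [0, 0, -3, 0, 0, 0, 0.8],
    [0, 0, -3, 0, 0, 0, 0.5],
    [0, 0, -3, 0, 0, 0, 0],
    [0, 0, -3, 0, 0, 0, -1],
    [0, 0, -3, 0, 0, 0, -1],
    [0, 0, -3, 0, 0, 0, -1],
    [0, 0, 0, 0, 0, 0, -1],
    [0, 0, 0, 0, 0, 0, -1]
  ]
}}

```text
time: 9.53
tool_pos: [0.5487, 0.1046, 0.291]
tool_rot: [0.003, 0.0, 1.0, 0.0]
contact_force: [-0.4, 0.3, -0.1]
gripper_width: -0.002
grasp_force: 0.0
```

```bash
python3 - <<'E'
from h import *
go([.70,.105,.29],180)
f=load('top0');g=load('side0')
for n,a,b in [("shade",(473,170),(512,172)),("shade ctr",(473,205),(505,215)),("leaf tongue top",(436,280),(417,246)),("bottlecap",(398,230),(446,263))]:
    print(n,tri(f,(a[0]/1.5625,a[1]/1.5625),g,(b[0]/1.5625,b[1]/1.5625)))
h=grab('side','side2'); crop(h,190,110,320,208,6,'p3.png')
E
```

```text
pos [0.549 0.105 0.291] yawx 179.95738453907572 F [-0.357  0.261 -0.118] w -0.0017969755603712086 gf 0.0 t 9.5333 j [ 0.055 -0.13   1.724 -0.     1.543 -1.515]
shift [-15.133   0.053   0.177] turn [ 0.003  0.311 -0.043]
shade (array([0.833, 0.049, 0.368]), np.float64(0.005474482372378524))
shade ctr (array([0.799, 0.034, 0.286]), np.float64(0.015449781008622486))
leaf tongue top (array([0.652, 0.111, 0.222]), np.float64(2.2029326588330576e-07))
bottlecap (array([0.781, 0.19 , 0.132]), np.float64(0.0017579808878818515))
```

View pics/p3.png

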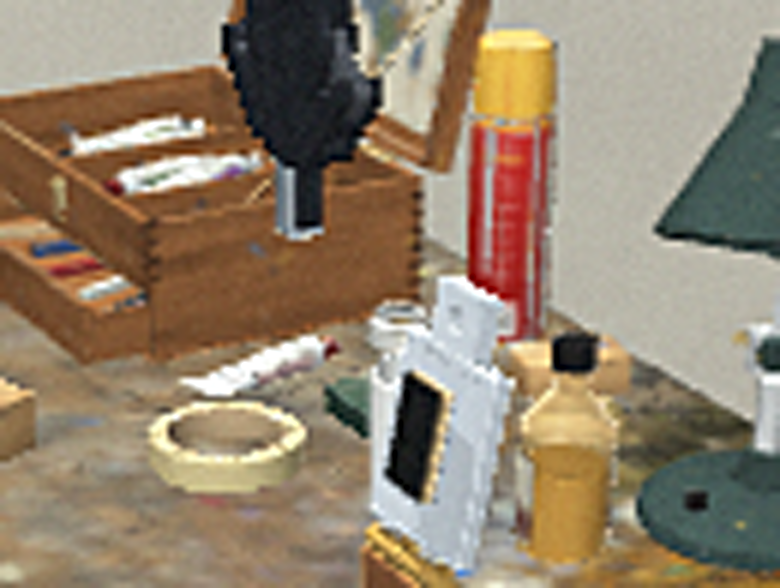

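p3 shows the leaf still upright, with its tongue top at (470,290), and closed fingers above the cleared nest. The lamp shade edge is at (660,235), so I'll stay close behind the leaf, at x≈0.682.

>>> {"name": "move_arm", "arguments": {
  "rows": [
    [-1.5, 0.1, 0, 0, 0, 0, -1],
    [-2, 0.2, 0, 0, 0, 0, -1],
    [-2, 0.2, 0, 0, 0, 0, -1],
    [-2, 0.2, 0, 0, 0, 0, -1],
    [-2, 0.2, 0, 0, 0, 0, -1],
    [-2, 0.1, 0, 0, 0, 0, -1],
    [-1.2, 0, 0, 0, 0, 0, -1],
    [-0.6, 0, 0, 0, 0, 0, -1],
    [0, 0, 0, 0, 0, 0, -1],
    [0, 0, 1, 0, 0, 0, -1],
    [0, 0, 2, 0, 0, 0, -1],
    [0, 0, 2, 0, 0, 0, -1],
    [0, 0, 1.5, 0, 0, 0, -1],
    [0, 0, 0, 0, 0, 0, -1],
    [0, 0, 0, 0, 0, 0, -1]
  ]
}}

```text
time: 10.83
tool_pos: [0.6793, 0.1146, 0.221]
tool_rot: [-0.002, 0.0, 1.0, -0.0]
contact_force: [-0.5, 0.0, 0.0]
gripper_width: -0.002
grasp_force: 0.0
```

Now I'll pull the leaf toward the robot, slowly at the end.

>>> {"name": "move_arm", "arguments": {
  "rows": [
    [0.4, 0, 0, 0, 0, 0, -1],
    [0.5, 0, 0, 0, 0, 0, -1],
    [0.6, 0, 0, 0, 0, 0, -1],
    [0.6, 0, 0, 0, 0, 0, -1],
    [0.6, 0, 0, 0, 0, 0, -1],
    [0.6, 0, 0, 0, 0, 0, -1],
    [0.6, 0, 0, 0, 0, 0, -1],
    [0.6, 0, 0, 0, 0, 0, -1],
    [0.6, 0, 0, 0, 0, 0, -1],
    [0.6, 0, 0, 0, 0, 0, -1],
    [0.6, 0, 0, 0, 0, 0, -1],
    [0.6, 0, 0, 0, 0, 0, -1],
    [0.6, 0, 0, 0, 0, 0, -1],
    [0.6, 0, 0, 0, 0, 0, -1],
    [0.6, 0, 0, 0, 0, 0, -1],
    [0.6, 0, 0, 0, 0, 0, -1],
    [0.6, 0, 0, 0, 0, 0, -1],
    [0, 0, 0, 0, 0, 0, -1],
    [0, 0, 0, 0, 0, 0, -1],
    [0, 0, 0, 0, 0, 0, -1]
  ]
}}

```text
time: 12.5
tool_pos: [0.5817, 0.1147, 0.2229]
tool_rot: [0.0, 0.0, 1.0, -0.0]
contact_force: [0.1, 0.0, 0.3]
gripper_width: -0.001
grasp_force: 0.0
```

```bash
python3 - <<'E'
from h import *
go([.5235,-.291,.2],180)
h=grab('side','side3'); f=grab('top','top3')
im=np.zeros((480,800,3),np.uint8)
im[:480,:400]=cv2.resize(h["img"][150:246,195:275],(400,480),interpolation=cv2.INTER_CUBIC)
im[:480,400:]=cv2.resize(f["img"][165:245,245:312],(400,480),interpolation=cv2.INTER_CUBIC); cv2.imwrite('pics/p4.png',im)
E
```

```text
pos [0.582 0.115 0.223] yawx 179.96636632507838 F [0.14  0.035 0.26 ] w -0.0008373545516292011 gf 0.0 t 12.5 j [ 0.069 -0.005  1.718 -0.     1.429 -1.501]
shift [  5.797 -40.568   2.293] turn [-0.001  0.021 -0.034]
```

View pics/p4.png

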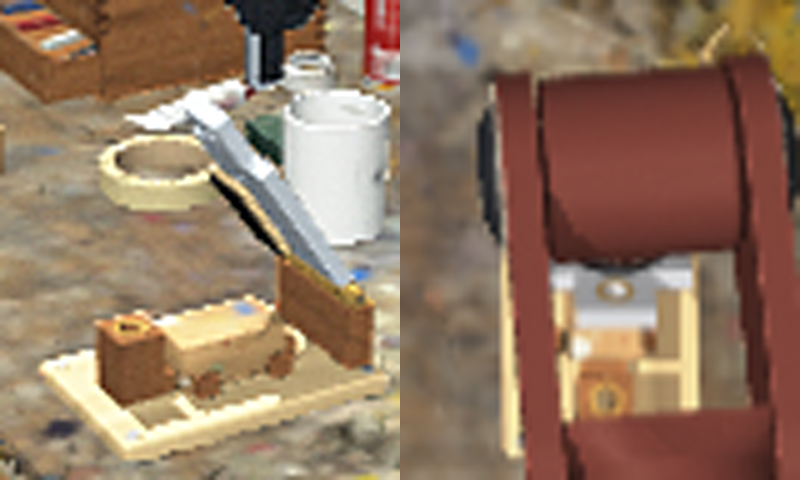

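p4 shows the leaf tilted forward and falling (tongue at (205,110)), with the block flat on the cork between the fences. On to the pin.

>>> {"name": "move_arm", "arguments": {
  "rows": [
    [0, -1, 0, 0, 0, 0, -1],
    [0.36, -2, 0, 0, 0, 0, -1],
    [0.36, -2.5, 0, 0, 0, 0, 0],
    [0.36, -2.5, 0.4, 0, 0, 0, 0.2],
    [0.36, -2.5, 0.4, 0, 0, 0, 0.2],
    [0.36, -2.5, 0.4, 0, 0, 0, 0.2],
    [0.36, -2.5, 0.4, 0, 0, 0, 0.2],
    [0.36, -2.5, 0.4, 0, 0, 0, 0.2],
    [0.36, -2.5, 0.4, 0, 0, 0, 0.2],
    [0.36, -2.5, 0.4, 0, 0, 0, 0.2],
    [0.36, -2.5, 0.4, 0, 0, 0, 0.2],
    [0.36, -2.5, 0.4, 0, 0, 0, 0.2],
    [0.36, -2.5, 0.4, 0, 0, 0, 0.2],
    [0.36, -2.5, 0.4, 0, 0, 0, 0.2],
    [0.36, -2.5, 0.4, 0, 0, 0, 0.2],
    [0.36, -2.5, 0.4, 0, 0, 0, 0.2],
    [0.4, -2.5, 0.4, 0, 0, 0, 0.2],
    [0, 0, 0, 0, 0, 0, 0.2]
  ]
}}

```text
time: 14.1
tool_pos: [0.5218, -0.2945, 0.1659]
tool_rot: [-0.001, 0.002, 1.0, -0.001]
contact_force: [-0.5, 0.0, 0.3]
gripper_width: 0.596
grasp_force: 0.0
```

>>> {"name": "move_arm", "arguments": {
  "rows": [
    [0, 0, 0, 0, 0, 5, 0.2],
    [0, 0, 0, 0, 0, 5, 0.2],
    [0, 0, 0, 0, 0, 5, 0.2],
    [0, 0, 0, 0, 0, 5.5, 0.2],
    [0, 0, 0, 0, 0, 0, 0.2],
    [0, 0, 0, 0, 0, 0, 0.2]
  ]
}}

```text
time: 14.6
tool_pos: [0.5233, -0.2903, 0.1668]
tool_rot: [-0.0, 0.177, 0.984, 0.0]
contact_force: [-0.2, -0.8, 0.4]
gripper_width: 0.603
grasp_force: 0.0
```

```bash
python3 - <<'E'
from h import *
go([.5235,-.291,.08],159.5)
h=grab('side','side4'); f=grab('top','top4')
# leaf hole / post check & knob via red centroid
for n,F in(("side",h),("top",f)):
    m=cv2.inRange(F["img"],(0,0,150),(70,70,255)); 
    c,l,s,ct=cv2.connectedComponentsWithStats(m); print(n,[(s[i],ct[i]) for i in range(1,c) if s[i,4]>15])
im=np.zeros((600,800,3),np.uint8)
im[:300,:400]=cv2.resize(h["img"][178:238,195:275],(400,300),interpolation=cv2.INTER_CUBIC)
im[:300,400:]=cv2.resize(f["img"][185:245,240:320],(400,300),interpolation=cv2.INTER_CUBIC)
im[300:,:400]=cv2.resize(h["img"][250:310,280:360],(400,300),interpolation=cv2.INTER_CUBIC)
im[300:,400:]=cv2.resize(f["img"][180:240,355:435],(400,300),interpolation=cv2.INTER_CUBIC); cv2.imwrite('pics/p5.png',im)
E
```

```text
pos [ 0.523 -0.29   0.167] yawx 159.6031618382677 F [-0.207 -0.831  0.423] w 0.6030608918538571 gf 0.0 t 14.6 j [-0.631  0.055  1.753  0.     1.334 -1.846]
shift [-0.045 -0.058  8.683] turn [ 0.003 -0.004  0.103]
side [(array([268, 151,  10,  13,  52], dtype=int32), array([272.962, 156.75 ])), (array([343, 196,  16,  11, 125], dtype=int32), array([350.544, 200.52 ])), (array([392, 227,   9,   8,  34], dtype=int32), array([395.912, 230.382])), (array([446, 255,  15,   7,  57], dtype=int32), array([453.93 , 258.053])), (array([303, 266,  10,  12,  88], dtype=int32), array([307.557, 272.295]))]
top [(array([410, 107,   7,   9,  40], dtype=int32), array([412.6  , 111.325])), (array([311, 112,  10,   7,  26], dtype=int32), array([316.077, 114.154])), (array([387, 217,   7,   6,  25], dtype=int32), array([389.28, 220.08]))]
```

View pics/p5.png

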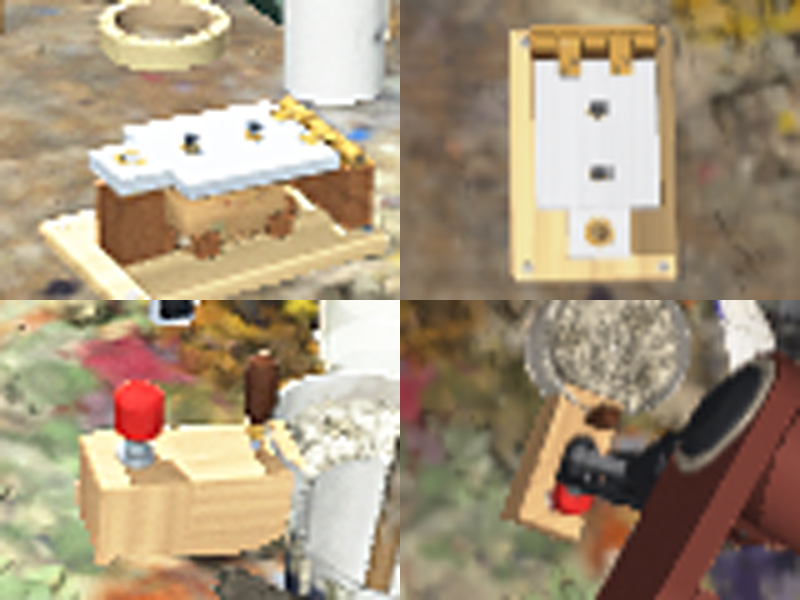

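p5 shows the leaf resting on the block near 0.06 with its brass-ringed hole clear. The hole is at panel (599,232) in the top view and (128,157) in the side view. The gripper is above the red knob. I'll compute the hole position and grasp the pin.

>>> {"name": "move_arm", "arguments": {
  "rows": [
    [0, -0.05, 1.5, 0, 0, 0, 0.2],
    [0, 0, 2, 0, 0, 0, 0.2],
    [0, 0, 2, 0, 0, 0, 0.2],
    [0, 0, 1.5, 0, 0, 0, 0.2],
    [0, 0, 1, 0, 0, 0, 0.2],
    [0, 0, 0.6, 0, 0, 0, 0.2],
    [0, 0, 0, 0, 0, 0, 0.2],
    [0, 0, 0, 0, 0, 0, -0.2],
    [0, 0, 0, 0, 0, 0, -1],
    [0, 0, 0, 0, 0, 0, -1],
    [0, 0, 0, 0, 0, 0, -1],
    [0, 0, 0, 0, 0, 0, -1],
    [0, 0, 0, 0, 0, 0, -1],
    [0, 0, 0, 0, 0, 0, -1]
  ]
}}

```text
time: 15.87
tool_pos: [0.524, -0.2913, 0.0823]
tool_rot: [0.001, 0.178, 0.984, -0.0]
contact_force: [0.9, 1.1, 5.0]
gripper_width: 0.275
grasp_force: 59.0
```

```bash
python3 - <<'E'
from h import *
go([.5235,-.291,.2],159.5)
f=load('top4');g=load('side4')
a=(240+199.5/5-.5,185+232.5/5-.5); b=(195+128.5/5-.5,178+157.5/5-.5)
print("hole",onz(f,*a,.082),onz(g,*b,.082),tri(f,a,g,b))
E
```

```text
pos [ 0.524 -0.291  0.082] yawx 159.47059545653815 F [0.914 1.145 5.009] w 0.27511605110374754 gf 59.022001244011335 t 15.8667 j [-0.631  0.152  1.802  0.     1.185 -1.844]
shift [  0.033   0.003 -11.771] turn [-0.032  0.137 -0.029]
hole [0.485 0.105 0.082] [0.485 0.11  0.082] (array([0.484, 0.106, 0.084]), np.float64(0.0026571715309887676))
```

>>> {"name": "move_arm", "arguments": {
  "rows": [
    [0, 0, -0.5, 0, 0, 0, -1],
    [0, 0, -1, 0, 0, 0, -1],
    [0, 0, -1.5, 0, 0, 0, -1],
    [0, 0, -2, 0, 0, 0, -1],
    [0, 0, -2, 0, 0, 0, -1],
    [0, 0, -2, 0, 0, 0, -1],
    [0, 0, -2, 0, 0, 0, -1],
    [0, 0, -1, 0, 0, 0, -1],
    [0, 0, 0, 0, 0, 0, -1]
  ]
}}

```text
time: 16.62
tool_pos: [0.5244, -0.2917, 0.2044]
tool_rot: [0.003, 0.178, 0.984, -0.001]
contact_force: [1.0, -0.8, 0.3]
gripper_width: 0.275
grasp_force: 59.1
```

>>> {"name": "move_arm", "arguments": {
  "rows": [
    [0.5, 1.0, 0, 0, 0, 0, -1],
    [1.1, 2.24, 0, 0, 0, 0, -1],
    [1.1, 2.24, 0, 0, 0, 0, -1],
    [1.1, 2.24, 0, 0, 0, 0, -1],
    [1.1, 2.24, 0, 0, 0, 0, -1],
    [1.1, 2.24, 0, 0, 0, 0, -1],
    [1.1, 2.24, 0, 0, 0, 0, -1],
    [1.1, 2.24, 0, 0, 0, 0, -1],
    [1.1, 2.24, 0, 0, 0, 0, -1],
    [1.1, 2.24, 0, 0, 0, 0, -1],
    [1.1, 2.24, 0, 0, 0, 0, -1],
    [1.1, 2.24, 0, 0, 0, 0, -1],
    [1.1, 2.24, 0, 0, 0, 0, -1],
    [1.1, 2.24, 0, 0, 0, 0, -1],
    [1.1, 2.24, 0, 0, 0, 0, -1],
    [1.1, 2.24, 0, 0, 0, 0, -1],
    [0.5, 1.2, 0, 0, 0, 0, -1],
    [0, 0, 0, 0, 0, 0, -1],
    [0, 0, 0, 0, 0, 0, -1],
    [0, 0, 0, 0, 0, 0, -1]
  ]
}}

```text
time: 18.28
tool_pos: [0.484, 0.1056, 0.1995]
tool_rot: [-0.001, 0.178, 0.984, -0.0]
contact_force: [-0.1, -0.3, -0.9]
gripper_width: 0.274
grasp_force: 59.1
```

```bash
python3 - <<'E'
from h import *
go([.485,.105,.175],159.5)
s=manip.state(); p=s["tool_pos"]
g=grab('side','side5')
pin=p-np.array([0,0,.0323]); q=[proj(g,pin+[0,0,z]) for z in(-.045,-.02,0,.03)]; print("pred px tip..",q)
hx=proj(g,[.485,.105,.082]); x0,y0,k=int(q[0][0])-25,int(q[0][1])-25,12
im=cv2.resize(g["img"][y0:y0+50,x0:x0+60],None,fx=k,fy=k,interpolation=cv2.INTER_CUBIC)
for c in q+[hx]: cv2.circle(im,(int((c[0]-x0+.5)*k),int((c[1]-y0+.5)*k)),3,(0,255,0),-1)
cv2.imwrite('pics/p6.png',im); print(x0,y0)
E
```

```text
pos [0.484 0.106 0.199] yawx 159.47257467664295 F [-0.09  -0.28  -0.886] w 0.2744218087695418 gf 59.087753603489546 t 18.2833 j [ 0.065 -0.227  1.961 -0.     1.41  -1.148]
shift [-0.123 -0.021  2.446] turn [-0.071 -0.115 -0.027]
pred px tip.. [array([220.44, 197.97]), array([220.33 , 190.577]), array([220.24, 184.58]), array([220.103, 175.444])]
195 172
```

View pics/p6.png

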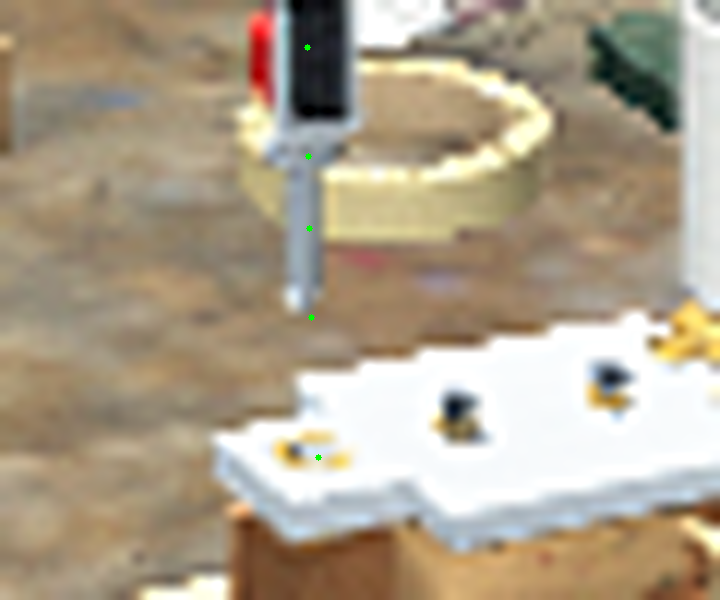

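p6 shows the shank axis at about x=304, leaning roughly 2° so that the tip is at (298,303). The ring centre is at (313,450), so the tip is about 2 mm towards image-left. I'll correct the tilt and then lower, compensating for the tilted tool axis.

>>> {"name": "move_arm", "arguments": {
  "rows": [
    [-0.05, -0.02, 0, 0, -2, 0, -1],
    [0, 0, 0, 0, 0, 0, -1],
    [0.03, 0, 1, 0, 0, 0, -1],
    [0.03, 0, 1, 0, 0, 0, -1],
    [0.03, 0, 0.8, 0, 0, 0, -1],
    [0.02, 0, 0.5, 0, 0, 0, -1],
    [0.01, 0, 0.4, 0, 0, 0, -1],
    [0.01, 0, 0.4, 0, 0, 0, -1],
    [0.01, 0, 0.4, 0, 0, 0, -1],
    [0.01, 0, 0.4, 0, 0, 0, -1],
    [0, 0, 0, 0, 0, 0, -1],
    [0, 0, 0, 0, 0, 0, -1]
  ]
}}

```text
time: 19.33
tool_pos: [0.4852, 0.1054, 0.1515]
tool_rot: [0.017, 0.178, 0.984, -0.003]
contact_force: [-0.9, -2.1, -1.1]
gripper_width: 0.276
grasp_force: 59.0
```

```bash
python3 -c "
from h import *
go([.485,.105,.137],159.5)"
```

```text
pos [0.485 0.105 0.152] yawx 159.4765461971481 F [-0.851 -2.055 -1.139] w 0.2762740831248595 gf 58.95562406789395 t 19.3333 j [ 0.072 -0.197  2.019 -0.015  1.289 -1.137]
shift [ 0.058 -0.04   1.452] turn [-0.038  1.963 -0.024]
```

>>> {"name": "move_arm", "arguments": {
  "rows": [
    [0.01, 0, 0.4, 0, 0, 0, -1],
    [0.01, 0, 0.4, 0, 0, 0, -1],
    [0.01, 0, 0.3, 0, 0, 0, -1],
    [0.01, 0, 0.3, 0, 0, 0, -1],
    [0, 0, 0, 0, 0, 0, -1],
    [0, 0, 0, 0, 0, 0, -1]
  ]
}}

```text
time: 19.83
tool_pos: [0.4851, 0.1052, 0.1372]
tool_rot: [0.017, 0.178, 0.984, -0.003]
contact_force: [-3.1, -2.6, 1.7]
gripper_width: 0.276
grasp_force: 58.8
```

```bash
python3 -c "
from h import *
go([.485,.105,.137],159.5)"
```

```text
pos [0.485 0.105 0.137] yawx 159.47127439946098 F [-3.112 -2.611  1.653] w 0.27603548804592254 gf 58.77097964199493 t 19.8333 j [ 0.071 -0.18   2.03  -0.016  1.262 -1.136]
shift [ 0.    -0.024  0.018] turn [-0.055  1.937 -0.03 ]
```

>>> {"name": "move_arm", "arguments": {
  "rows": [
    [0.03, -0.05, 0.2, 0, 0, 0, -1],
    [0.01, 0, 0.3, 0, 0, 0, -1],
    [0.01, 0, 0.3, 0, 0, 0, -1],
    [0.01, 0, 0.3, 0, 0, 0, -1],
    [0.01, 0, 0.3, 0, 0, 0, -1],
    [0, 0, 0, 0, 0, 0, -1]
  ]
}}

```text
time: 20.33
tool_pos: [0.4847, 0.1051, 0.1227]
tool_rot: [0.017, 0.178, 0.984, -0.003]
contact_force: [-1.4, -2.3, -1.5]
gripper_width: 0.272
grasp_force: 58.8
```

```bash
python3 -c "
from h import *
go([.485,.105,.115],159.5)"
```

```text
pos [0.485 0.105 0.123] yawx 159.46295975638472 F [-1.407 -2.252 -1.546] w 0.27233426683953754 gf 58.803855115547776 t 20.3333 j [ 0.071 -0.164  2.042 -0.015  1.233 -1.137]
shift [0.001 0.003 0.775] turn [-0.011  1.941 -0.037]
```

>>> {"name": "move_arm", "arguments": {
  "rows": [
    [0.01, 0, 0.3, 0, 0, 0, -1],
    [0.01, 0, 0.3, 0, 0, 0, -1],
    [0.01, 0, 0.3, 0, 0, 0, -1],
    [0.01, 0, 0.2, 0, 0, 0, -1],
    [0, 0, 0, 0, 0, 0, -1],
    [0, 0, 0, 0, 0, 0, -1]
  ]
}}

```text
time: 20.83
tool_pos: [0.485, 0.1051, 0.1122]
tool_rot: [0.017, 0.178, 0.984, -0.003]
contact_force: [-2.3, -2.3, -1.1]
gripper_width: 0.278
grasp_force: 58.8
```

```bash
python3 -c "
from h import *
go([.485,.105,.106],159.5)"
```

```text
pos [0.485 0.105 0.112] yawx 159.46436225135878 F [-2.349 -2.296 -1.122] w 0.2782684218638173 gf 58.76754937518854 t 20.8333 j [ 0.071 -0.15   2.048 -0.015  1.212 -1.136]
shift [ 0.014 -0.005  0.624] turn [ 0.     1.975 -0.036]
```

>>> {"name": "move_arm", "arguments": {
  "rows": [
    [0.01, 0, 0.2, 0, 0, 0, -1],
    [0.01, 0, 0.2, 0, 0, 0, -1],
    [0.01, 0, 0.2, 0, 0, 0, -1],
    [0, 0, 0, 0, 0, 0, -1],
    [0, 0, 0, 0, 0, 0, -1]
  ]
}}

```text
time: 21.25
tool_pos: [0.4853, 0.1051, 0.1075]
tool_rot: [0.017, 0.178, 0.984, -0.003]
contact_force: [-4.3, -2.3, 5.2]
gripper_width: 0.275
grasp_force: 59.3
```

>>> {"name": "move_arm", "arguments": {
  "rows": [
    [0.01, 0, 0.15, 0, 0, 0, -1],
    [0, 0, 0.15, 0, 0, 0, -1],
    [0, 0, 0, 0, 0, 0, -1],
    [0, 0, 0, 0, 0, 0, -1]
  ]
}}

```text
time: 21.58
tool_pos: [0.4862, 0.1052, 0.1061]
tool_rot: [0.018, 0.178, 0.984, -0.003]
contact_force: [-6.9, -2.0, 11.8]
gripper_width: 0.276
grasp_force: 59.4
```

>>> {"name": "move_arm", "arguments": {
  "rows": [
    [0.06, -0.02, 0.15, 0, 0, 0, -1],
    [0.01, 0, 0.1, 0, 0, 0, -1],
    [0, 0, 0, 0, 0, 0, -1],
    [0, 0, 0, 0, 0, 0, -1]
  ]
}}

```text
time: 21.92
tool_pos: [0.4865, 0.1052, 0.1059]
tool_rot: [0.019, 0.178, 0.984, -0.003]
contact_force: [-11.7, -2.2, 22.4]
gripper_width: 0.273
grasp_force: 60.3
```

```bash
python3 - <<'E'
from h import *
go([.485,.105,.106],159.5)
g=grab('side','side6'); h=load('side4')
# leaf edge corner search: save; numeric compare of expected tongue edge rows: shut vs 0.06
for th in(0,.03,.06):
    P=lambda r,y,n:np.array([.6245-r*np.cos(th)-n*np.sin(th)*1,.105+y,.068+r*np.sin(th)+n*np.cos(th)])
    print(th,[proj(g,P(.158,s,-.006)).round(1) for s in(-.022,.022)],[proj(g,P(.122,-.045,-.006)).round(1)])
def edge(F,col,r0,r1): return F["img"][r0:r1,col].mean(1).round().astype(int)
for F in(h,g): 
    for col in (216,219,222,234,238): print(col,edge(F,col,205,228))
E
```

```text
pos [0.486 0.105 0.106] yawx 159.48102588916652 F [-11.663  -2.159  22.409] w 0.2733215996559012 gf 60.349302723188885 t 21.9167 j [ 0.071 -0.139  2.051 -0.016  1.195 -1.136]
shift [ 0.129 -0.07  -0.016] turn [ 0.054  2.185 -0.018]
0 [array([219. , 219.7]), array([212.6, 213.8])] [array([232.9, 220.1])]
0.03 [array([219. , 218.3]), array([212.7, 212.4])] [array([233., 219.])]
0.06 [array([219.1, 216.9]), array([212.7, 211. ])] [array([233.1, 217.9])]
216 [161 129 255 255 255 255 239 204 206 192  87  78  81  91  87  88  90  85
  84  85  85  81  73]
219 [163 171 255 244 115 162 255 255 255 204 212 230 120  80  83  83  87  90
  95  94  97  93  92]
222 [255 252 255 224 242 202 251 255 204 210 217 167  77  90  95  96  94  95
  98  99  99  89  90]
234 [157 214 142 140 255 255 253 253 255 251 202 201 177 164 179 176 173 163
 154 150 130  87  86]
238 [253 253 253 253 253 253 253 255 255 200 200 206 159 166 168 174 154 143
 138  98 115  91 104]
216 [148 146 129 134 113 255 255 254 255 228 175 184 145  82  76  80  79  76
  76  79  79  73  64]
219 [186 182 161 149 255 219 119 143 154 166 255 247 187 199 206  80  71  84
  81  85  90  87  86]
222 [ 37  39  48  34   7 161 175 157 161 183 188 196 198 205  80  75  88  87
  91  94  83  85  86]
234 [253 184 250 228 184 159 255 255 205 205 206 208 191 191 168 158 159 151
 141 140 124  80  71]
238 [251 252 252 251 250 251 251 251 252 255 236 191 188 159 153 157 142 132
 125  90 108  88  95]
```

>>> {"name": "move_arm", "arguments": {
  "rows": [
    [0.08, 0, 0.04, 0, 0, 0, -1],
    [0.04, 0, 0, 0, 0, 0, -1],
    [0, 0, 0, 0, 0, 0, -1],
    [0, 0, 0, 0, 0, 0, -1],
    [0, 0, 0, 0, 0, 0, -1],
    [0, 0, 0, 0, 0, 0, -1]
  ]
}}

```text
time: 22.47
tool_pos: [0.4862, 0.1053, 0.1059]
tool_rot: [0.02, 0.178, 0.984, -0.003]
contact_force: [-8.5, -3.2, 22.1]
gripper_width: 0.276
grasp_force: 60.2
```

```bash
python3 - <<'E'
from h import *
go([.485,.105,.106],159.5)
g=grab('side','side7')
for col in(216,219,222,234): print(g["img"][205:228,col].mean(1).round().astype(int))
E
```

```text
pos [0.486 0.105 0.106] yawx 159.48648361751265 F [-8.533 -3.199 22.065] w 0.27594402150882863 gf 60.20237834978616 t 22.4667 j [ 0.072 -0.141  2.053 -0.017  1.193 -1.135]
shift [ 0.105 -0.071 -0.016] turn [ 0.066  2.335 -0.012]
[147 148 132 138 111 255 255 254 255 226 174 187 141  86  79  80  80  84
  83  78  76  77  63]
[199 188 184 158 209 219 118 144 150 168 255 247 191 196 207  77  79  86
  81  81  81  88  84]
[ 37  39  42  24   9 162 169 152 158 178 188 197 199 207  68  79  86  91
  87  89  89  88  83]
[253 183 251 227 184 160 255 255 205 206 202 207 191 186 168 157 162 153
 146 136 120  81  72]
```

The reading is steady at 22 N down and the leaf is at its stop, so I'm handing the job in.

```bash
python3 -c "
from plant import manip
print(manip.job_done())"
```

```text
the job is handed in; nothing more can be done
None
```

I handed the job in at about 22.5 s: the block lies flat on the cork, the pin is through the leaf into the post, and the leaf reads fully shut, with the gripper still holding the red knob and pressing down with about 22 N.

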